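# Load a watch movement and index the timing turntable

## Task

Set the loose watch movement flat in the empty pocket of the turntable. Then push a spoke to turn the table slowly clockwise, as its arrows show, until the red pin has passed the sprung brass catch, press it home against the black sprung stop with about 10 N for half a second (never push the turntable with more than 16 N), and let go. Leave the other things on the bench where they are.

Things in the scene. Friction and masses are not known exactly. Their poses are not given: they have to be found in the camera images.
- movement: The work: a watch movement (brass disc, 32 mm across, 4 mm high) in a round white plastic holder, 38 mm diameter and 18 mm high; total height 22 mm, 60 g or so. Stands on the bench. Origin: centre of its underside, z up.
- base: Fixed grey foot of the turntable, 190 mm across, with a tongue 95 mm wide reaching 225 mm out. Origin on the turning axis at bench height, z up; x points from the axis along the tongue to the index station (the station line), marked by a black post, 100 mm high, 201 to 223 mm out.
- carousel: Turntable deck: aluminium disc 224 mm across, top 42 mm over the bench, turns about base z, stays where left (friction 0.05 N m). Origin on the axis at its underside (34 mm up), z up, x to the empty pocket and red pin. Starts 0.8 to 1.7 rad before the station, to be turned clockwise from above. Hub 40 mm wide, 16 mm high. Two green-ringed movements, 16 mm high, sit clamped at +-120 deg.
- pocket (a point): Centre of the floor of the empty pocket, 78 mm from the axis, at deck top level: yellow floor, black round wall 8 mm high, inner diameter 44 mm, outer 50 mm.
- pin (a point): Red upright pin, 8 mm diameter, 20 mm high, on the rim 123 mm from the axis, beyond the empty pocket; the point is its middle. It arrives at the catch moving towards -y of the base. On touching the stop its centre is at base y = -5 mm, give or take the 8 mm of the index head; caught, it has about 2 mm of play.
- spoke0 (a point): Top of a blue radial spoke, an upright fin 8 mm thick, standing 26 mm above the deck (top 68 mm over the bench), from 30 to 105 mm from the axis; the point is on its top edge 85 mm from the axis, 60 deg anticlockwise (seen from above) from the empty pocket.
- spoke1 (a point): The same on the second spoke, 180 deg from the empty pocket.
- spoke2 (a point): The same on the third spoke, 60 deg clockwise from the empty pocket.
- mark (a point): Tip of the post's red-nosed sensor on the station line, 161 mm from the axis, 88 mm up. Below it on the tongue: dark steel index head, 64 mm wide, 129 to 184 mm out, 54 mm high, carrying the brass catch and, behind it, a black sprung stop. It was clamped up to 8 mm to either side (base y) of the line: not measured, so feel for the end.
- catch (a joint): Outward slide of the sprung brass catch, m: 0 at rest, about 0.0045 while the pin rides over it. The pin meets its ramp about 17 mm before the stop and pushes it out over 10 mm (3 to 5 N felt on a spoke 85 mm from the axis), passes the crest, the catch snaps back, and within 5 mm more the pin meets the stop, which gives about 5 N per mm (6 to 10 N per mm felt at 85 mm on a spoke).
- loupe: Bystander: black eye loupe, 38 mm across, 36 mm high, loose. Origin: centre of its underside.
- watch: Bystander: steel watch head with white dial, 42 mm across, 10 mm high, loose. Origin: centre of its underside.
- blower: Bystander: black rubber air blower, 60 mm across, 85 mm high, loose. Origin: centre of its underside.
- dish: Bystander: small glass dish, 60 mm across, 28 mm high, loose. Origin: centre of its underside.
There are look-alikes about, which are no part of the job. There is more than one size of the movement; the job needs the middle-sized.

How it is judged (in metres and radians):
On the way, in this order (a step that is already met when the one before it is completed fails the run):
1. the movement stands flat in the empty pocket, let go (horizontal distance between movement and pocket below 0.005 m and z of movement in the frame of pocket below 0.002 m and angle between movement's own z axis and vertical below 0.08 rad and contact force between the fingers and movement below 0.05 N), for 0.2 s.
2. the pin rides over the catch, pushing it out (value of joint catch above 0.0025 m).
3. the pin is past the catch, which has sprung back, and is pressed home: the fingers push the turntable with more than 5 N (y of pin in the frame of base below 0.006 m and x of pin in the frame of base above 0.1 m and value of joint catch below 0.0007 m and contact force between the fingers and carousel above 5 N), for 0.25 s.
At the end, for the whole second after the job is handed in: Red pin past the catch (not over 6 mm short of the station line), catch back within 0.7 mm of rest, turntable still; movement let go, flat in the once empty pocket: within 5 mm of its centre, 2 mm of its floor, 0.08 rad of upright (y of pin in the frame of base below 0.006 m and x of pin in the frame of base above 0.1 m and value of joint catch below 0.0007 m and angular speed of carousel below 0.05 rad/s and horizontal distance between movement and pocket below 0.005 m and z of movement in the frame of pocket below 0.002 m and angle between movement's own z axis and vertical below 0.08 rad); the robot touches nothing.
It fails at once if the turntable is pushed with more than 16 N (contact force between any of the fingers, the arm and carousel above 16 N).
It fails at once if the turntable is spun faster than 2.5 rad/s (angular speed of carousel above 2.5 rad/s).
It fails at once if the loupe, watch, blower or dish is moved by more than 15 mm (distance of any of loupe, watch, blower, dish from where it was at the start of the episode above 0.015 m).
It also fails if it takes over 70 s, if anything falls off the work surface, if the arm or the gripper's body presses on something with over 40 N, if the wrist force passes 120 N, or if a joint passes its speed limit or range.

## Robot

A 6-joint arm with a two-finger parallel gripper is mounted at the origin on the work surface. World frame = base frame: x ahead of the robot, y to its left, z up, the work surface at z = 0. Lengths are in m, angles in degrees, forces in N, time in s.
With the tool pointing down it reaches from about 0.3 to 0.75 m from the base axis. Payload 8.5 kg.
Tool frame: the origin (TCP) lies on the centre line of the jaws, within the pads' length; the fingertips stand 14 mm ahead of it and the grasp point (between the pads) lies 5 mm behind it; x points along the fingers, y is the direction in which the jaws open and shut, and the axes are right-handed (so a half turn about x gives the same grasp; the last joint's range is limited). The gripper opens to 85 mm and grips with 20 to 120 N. Pads are 22 mm wide; open, the fingers measure 114 mm over their backs; the gripper's body (76 mm by 85 mm) begins 54 mm behind the grasp point. The pads swing forward as they close: fully open they stand 13 mm farther back than shut.
Start: joints at [57.565, 21.807, 74.336, -0, 83.858, -12.336], TCP at [0.189, 0.516, 0.245] pointing down, gripper open.
Joint ranges: [-178.18, 178.18], [-50.72, 133.34], [12.68, 142.11], [-81.47, 261.47], [9.98, 163.14], [-165.26, 165.26]. Speed limits (degrees/s): [136.94, 136.94, 180, 180, 180, 180].

## Interface

Orientations are given as [roll, pitch, yaw] about the fixed x, y, z axes, in that order (R = Rz(yaw) Ry(pitch) Rx(roll)).
In Python, from bench import bot, eyes, ticket, spotter gives the robot as it stands. The module is installed in compiled form; this text tells all that it offers.
- The arm moves only by the tool arm_command, never from a script. Its argument "motion" is a list of rows, each a list of 3 entries, a list of its own where there are three numbers: the shift along the tool's x, y, z in m, then the turn, a rotation vector about the tool's x, y, z in degrees, then the opening in per cent of the stroke, from 0 (shut) to 100 (fully open). A call has exactly 5 rows; each row is the pose to reach, as a shift and turn from the pose measured when the call began, along the tool's axes at that moment; what a row does not reach only later rows make up. A row lasts 1/8 s, in which the tool goes at most 62.5 mm and 10.7 degrees, less where a joint would pass 70% of its speed; a pose out of reach is approached as far as the arm can. A call with a gripper value outside its range is refused whole. The fingers move at their own pace and stop on an object; "newtons" is the grip in N (left out, the last holds). Time passes only in rows, so rows that repeat a pose let the fingers close, or fill a call up. It gives the time, the measured TCP pose, the force and the opening at its end, in the units of the state.
- bot.get_obs(): the state, without advancing time (a new reading comes with each control period).
- eyes.grab_frame(name): name is "scene" or "top" or "wrist"; returns a dict with "frame" (384x512x3 uint8, red, green, blue), "range_z" (384x512 float32, m along the optical axis (not along the pixel's ray), 0 where there is no reading), "fx", "fy", "cx", "cy" (pixels), "view" (4x4, takes a point from world to camera coordinates); the wrist camera has in their place "tool_from_camera" (4x4, takes a point from camera to tool coordinates, whose origin is the TCP and whose axes are the tool frame's). Camera axes: x right, y up, looking along -z (the intrinsics and any distortion apply to the point x, -y, -z); pixel columns grow to the right and rows downward; lengths in m; the calibration is good to about 2 mm. A picture is of the moment at which its call begins: read the wrist's pose just before it.
- ticket.finish_job(): hands the job in, once; it reports no verdict.
Trained networks look in a picture, given as the dict that the camera call returned (one of the last four; its "shot" number tells which), for a name from the list of things; names that differ only in an ending like _2 or _b are one class to them, and where a whole thing is asked for, a point or a joint stands for the part that bears it (a point fixed in the world has none). Each returns a list of dicts, best first, with "confidence" (0 to 1); they miss things now and then, are a little off and sometimes report something else, mostly with a low value. They report only what shows in the picture. A call takes as long as a camera call. They do not tell look-alikes from the thing itself.
- spotter.silhouettes(picture, name): "pixels" (384x512 bool, what is visible of it) and "rect" ([left, top, width, height] in pixels, round what is visible of it).
- spotter.place_of(picture, name): "pixel" ([row, column] in pixels: a listed point, or the origin of a listed thing).
The state is a dict: "clock": time; "qpos": joint angles; "joint_velocities": joint speeds; "joint_efforts": joint torques, N m; "ee_pos": TCP position; "orientation": TCP orientation; "wrist_force": force on the tool from outside, world axes, zero at the start; "ft_torque": the same for the moment, N m; "finger_gap": finger opening in m.
Only numpy, scipy, OpenCV 4.12 (cv2) and the standard library are available. Lean on these libraries where they do the work, as an engineer would, in place of code of your own. Each camera call takes 0.05 s, during which the arm holds its last target. There are 200 camera calls.

## Working session

There is one attempt and no reset: what is moved stays moved. The work goes in short steps, Python scripts to look and compute and a tool call to move; the robot and the scene stay as the last step left them, time stands still between calls to the robot, and variables do not carry over. Pictures are saved under pics/ and viewed, about 8 in all and at most 12, crops included, and the job is handed in when it is done.

Besides the shell and the picture viewer there is one more tool, called by a JSON object that holds its "api" and its "payload". arm_command: Moves the arm, as the interface text tells. Its arguments: {"type":"object","properties":{"motion":{"type":"array"},"newtons":{"type":"number"}},"required":["motion"]}

```bash
mkdir -p pics; cat > h.py <<'E'
import numpy as np, cv2
from scipy.spatial.transform import Rotation as R
from bench import bot, eyes, ticket, spotter
def tool():
    o=bot.get_obs(); T=np.eye(4); T[:3,:3]=R.from_euler('xyz',o['orientation'],degrees=True).as_matrix(); T[:3,3]=o['ee_pos']; return T,o
def shot(name):
    T,o=tool(); f=eyes.grab_frame(name)
    f['wc']=T@f['tool_from_camera'] if name=='wrist' else np.linalg.inv(f['view'])
    return f
def pts(f):
    z=f['range_z']; v,u=np.mgrid[:384,:512]
    P=np.stack([(u-f['cx'])/f['fx']*z,-(v-f['cy'])/f['fy']*z,-z],-1)
    W=P@f['wc'][:3,:3].T+f['wc'][:3,3]; W[z==0]=np.nan; return W
def at_z(f,r,c,z):
    d=f['wc'][:3,:3]@np.array([(c-f['cx'])/f['fx'],-(r-f['cy'])/f['fy'],-1]); o=f['wc'][:3,3]
    return o+d*(z-o[2])/d[2]
def save(n,im,s=1): cv2.imwrite('pics/'+n,cv2.resize(np.ascontiguousarray(im[...,::-1]),None,fx=s,fy=s,interpolation=cv2.INTER_CUBIC))
E
python3 - <<'E'
from h import *
np.set_printoptions(precision=4,suppress=True)
print(bot.get_obs())
f=shot('top'); g=shot('scene')
print([k for k in f], f['fx'],f['wc'])
save('a.png',np.hstack([f['frame'],g['frame']]),0.78)
save('top.png',f['frame'],1.5)
W=pts(f)
for n in ['movement','base','carousel','pocket','pin','spoke0','spoke1','spoke2','mark','loupe','watch','blower','dish']:
    for d in spotter.place_of(f,n)[:4]:
        r,c=d['pixel']; i,j=int(round(r)),int(round(c)); print(n,round(d['confidence'],2),np.round([r,c],1),W[min(max(i,0),383),min(max(j,0),511)])
E
```

```text
{'clock': 0.0, 'qpos': array([ 57.5653,  21.8402,  74.385 ,  -0.0008,  83.8582, -12.3346]), 'joint_velocities': array([ 0.0837,  0.0473, -0.0011, -0.0301, -0.037 ,  0.0629]), 'joint_efforts': array([ -0.0001, -44.8468, -23.1273,  -0.0002,   0.0049,  -0.    ]), 'ee_pos': array([0.1889, 0.5163, 0.2447]), 'orientation': array([-101.7963,   89.9165, -121.8964]), 'wrist_force': array([ 0.3629, -1.0229, -0.0621]), 'ft_torque': array([0.0281, 0.0509, 0.0256]), 'finger_gap': 0.0854940518962768}
['frame', 'range_z', 'fx', 'fy', 'cx', 'cy', 'view', 'shot', 'wc'] 400.7603162905447 [[ 0.0187  0.9957 -0.0908  0.3985]
 [-0.9998  0.0183 -0.0057 -0.0242]
 [-0.0041  0.0909  0.9959  1.1976]
 [ 0.      0.      0.      1.    ]]
movement 0.85 [147.4 358.2] [ 0.6311 -0.2829  0.0327]
movement 0.59 [167.  382.1] [ 0.5747 -0.3564  0.0205]
movement 0.57 [165.1 408.7] [ 0.5826 -0.4372  0.0179]
base 0.84 [175.3 259.2] [0.5392 0.0061 0.061 ]
base 0.69 [220.8 358.8] [ 0.4142 -0.289   0.0163]
carousel 0.77 [172.9 260.7] [0.5453 0.0005 0.0593]
pocket 0.82 [178.  234.2] [0.531  0.0785 0.0468]
pocket 0.56 [174.5 261.1] [0.542  0.0004 0.063 ]
pin 0.9 [175.2 217.2] [0.5375 0.1266 0.0573]
spoke0 0.91 [172.1 290.5] [ 0.5482 -0.0818  0.0709]
spoke0 0.7 [146.5 242.8] [0.6205 0.0531 0.0708]
spoke0 0.65 [197.5 248.5] [0.4725 0.0357 0.0656]
spoke1 0.91 [172.1 290.5] [ 0.5482 -0.0818  0.0709]
spoke1 0.7 [146.5 242.8] [0.6205 0.0531 0.0708]
spoke1 0.65 [197.5 248.5] [0.4725 0.0357 0.0656]
spoke2 0.91 [172.1 290.5] [ 0.5482 -0.0818  0.0709]
spoke2 0.7 [146.5 242.8] [0.6205 0.0531 0.0708]
spoke2 0.65 [197.5 248.5] [0.4725 0.0357 0.0656]
loupe 0.58 [194.8 162.3] [0.4787 0.2879 0.0353]
watch 0.46 [217.8 358. ] [ 0.4229 -0.2864  0.015 ]
blower 0.76 [128.5 142. ] [0.6718 0.3498 0.053 ]
dish 0.6 [267.2 132.9] [0.2672 0.3721 0.0058]
```

View pics/top.png

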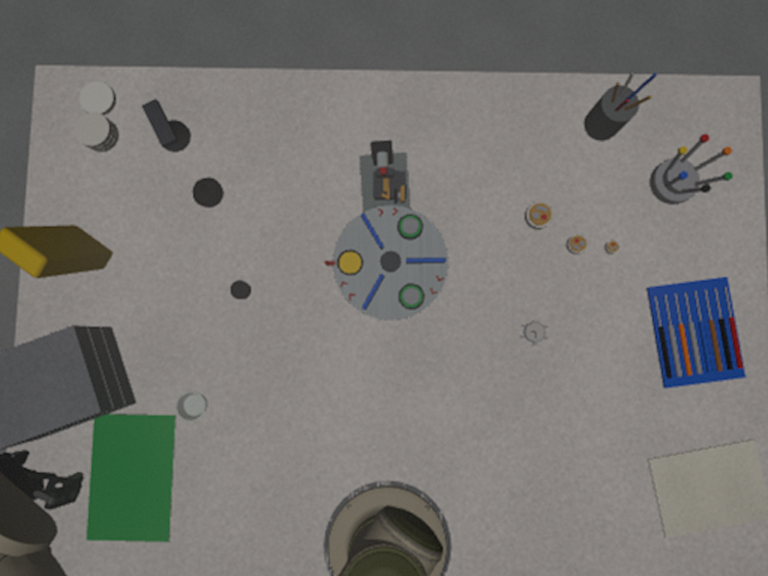

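```bash
cat >> h.py <<'E'
def goto(pos,yaw):
    """shift/turn in tool axes; tool x down; jaws (tool y) at yaw deg from world x"""
    T,o=tool(); y=np.array([np.cos(np.radians(yaw)),np.sin(np.radians(yaw)),0]); x=np.array([0,0,-1.]); 
    G=np.stack([x,y,np.cross(x,y)],1)
    print('shift',np.round(T[:3,:3].T@(np.array(pos)-T[:3,3]),4),'turn',np.round((R.from_matrix(T[:3,:3].T@G)).as_rotvec(degrees=True),2))
E
python3 - <<'E'
from h import *
np.set_printoptions(precision=4,suppress=True)
T,o=tool(); print(T); w=shot('wrist'); print(w['tool_from_camera'],w['fx'])
for y in (0,180): goto([.575,-.356,.25],y)
f=shot('top'); W=pts(f)
for d in spotter.silhouettes(f,'movement')[:6]:
    m=d['pixels']; q=W[m]; print(d['confidence'],d['rect'],m.sum(),np.nanmedian(q,0),np.nanpercentile(q[:,2],[5,50,95]))
    r=d['rect']
save('crop.png',f['frame'][130:185,335:430],8)
E
```

```text
[[-0.      0.3437  0.9391  0.189 ]
 [ 0.      0.9391 -0.3437  0.5165]
 [-1.     -0.     -0.      0.2453]
 [ 0.      0.      0.      1.    ]]
[[-0.0001  0.3089 -0.9511 -0.1284]
 [ 1.     -0.0005 -0.0003  0.0003]
 [-0.0005 -0.9511 -0.3089 -0.0797]
 [ 0.      0.      0.      1.    ]] 317.94210935823764
shift [-0.0047 -0.6867  0.6623] turn [69.9  0.   0. ]
shift [-0.0047 -0.6867  0.6623] turn [-110.1   -0.     0. ]
0.79 [348.9, 138.0, 21.2, 15.7] 264 [ 0.6425 -0.286   0.0313] [0.016  0.0313 0.0362]
0.61 [402.0, 161.4, 12.3, 11.4] 59 [ 0.5829 -0.4349  0.016 ] [0.0122 0.016  0.0198]
0.48 [376.8, 159.8, 12.3, 10.5] 115 [ 0.5861 -0.3627  0.0238] [0.0167 0.0238 0.0288]
```

View pics/crop.png

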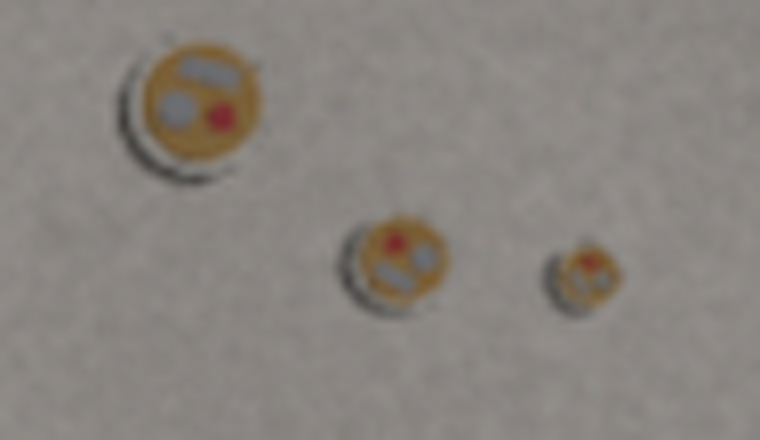

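Candidates (crop pixels): large (200,100), disc ≈42 mm; middle (403,260), ≈32 mm; small (588,276), ≈21 mm. The middle one matches the 32 mm disc, at about (0.58, -0.36) in world coordinates.

{"api": "arm_command", "payload": {"motion": [[[0,-0.044,0.042],[10,0,0],70],[[0,-0.088,0.084],[20,0,0],70],[[0,-0.132,0.126],[30,0,0],70],[[0,-0.176,0.168],[40,0,0],70],[[0,-0.22,0.21],[50,0,0],70]], "newtons": 30}}

```text
clock: 1.52
ee_pos: [0.311, 0.236, 0.2456]
orientation: [84.0, 89.9, 13.6]
wrist_force: [0.3, -0.2, -1.0]
finger_gap: 0.0599
```

```bash
python3 -c "
from h import *
goto([.575,-.356,.22],0)"
```

```text
shift [0.0257 0.0501 0.6462] turn [19.6  -0.   -0.06]
```

{"api": "arm_command", "payload": {"motion": [[[0.002,0.004,0.055],[5,0,0],70],[[0.004,0.009,0.115],[10,0,0],70],[[0.006,0.014,0.175],[15,0,0],70],[[0.01,0.018,0.235],[19.6,0,0],70],[[0.012,0.023,0.295],[19.6,0,0],70]]}}

```text
clock: 2.15
ee_pos: [0.4321, -0.0363, 0.2337]
orientation: [99.5, 89.9, 9.4]
wrist_force: [0.7, 0.6, 0.7]
finger_gap: 0.0595
```

```bash
python3 -c "
from h import *
goto([.575,-.326,.22],0)"
```

```text
shift [0.0138 0.1433 0.2895] turn [-0.09 -0.01 -0.08]
```

{"api": "arm_command", "payload": {"motion": [[[0.002,0.025,0.05],[0,0,0],70],[[0.005,0.055,0.11],[0,0,0],70],[[0.008,0.085,0.17],[0,0,0],70],[[0.01,0.115,0.23],[0,0,0],70],[[0.012,0.143,0.289],[0,0,0],70]]}}

```text
clock: 2.78
ee_pos: [0.5681, -0.3123, 0.2222]
orientation: [98.1, 89.9, 8.0]
wrist_force: [0.7, -0.3, 1.6]
finger_gap: 0.0603
```

```bash
python3 - <<'E'
from h import *
np.set_printoptions(precision=4,suppress=True)
w=shot('wrist'); W=pts(w); print(bot.get_obs()['ee_pos'])
for d in spotter.place_of(w,'movement'):
    r,c=d['pixel']; print(d['confidence'],d['pixel'],at_z(w,r,c,0))
for d in spotter.silhouettes(w,'movement'):
    m=d['pixels']; q=W[m]; q=q[np.isfinite(q[:,2])]; t=q[np.abs(q[:,2]-np.percentile(q[:,2],80))<.004]
    (c,ra)=cv2.minEnclosingCircle(t[:,:2].astype(np.float32)); print(d['confidence'],d['rect'],'circle',c,ra,np.percentile(q[:,2],[5,50,95]))
save('w1.png',w['frame'],1)
E
```

```text
[ 0.5694 -0.3187  0.2201]
0.77 [135.3, 317.8] [ 0.6421 -0.2847  0.    ]
0.76 [202.4, 271.0] [ 0.5921 -0.3633  0.    ]
0.7 [255.8, 268.3] [ 0.5901 -0.4341  0.    ]
0.93 [255.4, 188.3, 32.0, 33.8] circle (0.5894980430603027, -0.3633890748023987) 0.017778528854250908 [0.0078 0.0214 0.0232]
0.8 [255.3, 247.2, 19.1, 24.2] circle (0.5851349234580994, -0.4345146417617798) 0.012578067369759083 [0.0033 0.014  0.0159]
0.56 [297.1, 114.7, 53.0, 51.5] circle (0.6454569101333618, -0.2877315878868103) 0.022442447021603584 [0.0112 0.0298 0.0319]
```

View pics/w1.png

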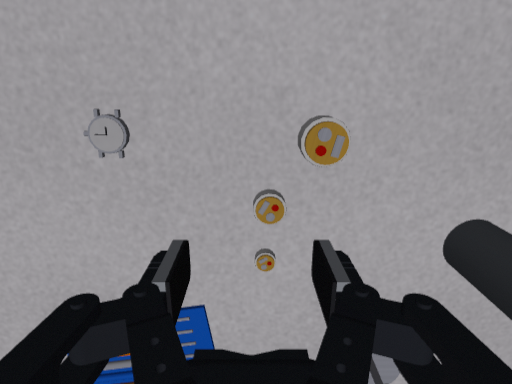

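The middle-sized one is at pixel (270,209), with its top at 22 mm, at world (0.590, -0.363). The watch is at (105,133) and the other two look-alikes are clear of the jaws.

{"api": "arm_command", "payload": {"motion": [[[0.02,0.01,0.022],[0,0,0],70],[[0.06,0.02,0.044],[0,0,0],70],[[0.1,0.0205,0.045],[0,0,0],70],[[0.13,0.0205,0.045],[0,0,0],70],[[0.15,0.0205,0.045],[0,0,0],70]]}}

```text
clock: 3.55
ee_pos: [0.5876, -0.3562, 0.0694]
orientation: [-156.2, 89.8, 113.6]
wrist_force: [0.6, 0.2, 0.9]
finger_gap: 0.0596
```

```bash
python3 - <<'E'
from h import *
w=shot('wrist'); W=pts(w)
goto([.590,-.3635,.022],0)
for d in spotter.silhouettes(w,'movement')[:3]:
    m=d['pixels']; q=W[m]; q=q[np.isfinite(q[:,2])]; t=q[np.abs(q[:,2]-np.percentile(q[:,2],80))<.003]
    (c,ra)=cv2.minEnclosingCircle(t[:,:2].astype(np.float32)); print(d['confidence'],d['rect'],'circle',c,ra,np.percentile(q[:,2],[5,50,95]))
# fingers
b=W.copy(); s=np.isfinite(b[...,2])&(np.abs(b[...,0]-.59)<.06)&(np.abs(b[...,1]+.3635)<.02)&(b[...,2]>.03)
q=b[s]; print(len(q), q[:,2].min() if len(q) else 0)
for lo in np.arange(.55,.63,.01):
    k=q[(q[:,0]>=lo)&(q[:,0]<lo+.01)]; print(round(lo,3),len(k),np.round(np.percentile(k[:,2],[0,5,50]),4) if len(k) else '')
E
```

```text
shift [0.0449 0.0033 0.0081] turn [-0.19 -0.28  0.22]
0.88 [233.6, 294.4, 34.6, 41.6] circle (0.5854244232177734, -0.43460172414779663) 0.012763816863298416 [0.00138832 0.01393378 0.01579207]
0.77 [227.4, 193.9, 59.2, 65.2] circle (0.5886536836624146, -0.364350825548172) 0.016566216945648193 [0.00553639 0.02146471 0.02316749]
0.58 [304.6, 57.0, 104.4, 99.7] circle (0.6453131437301636, -0.2879360020160675) 0.022438235580921173 [0.02031485 0.03009032 0.03195994]
23125 0.05922350764015091
0.55 2511 [0.0592 0.066  0.0915]
0.56 8 [0.1143 0.1143 0.1149]
0.57 1068 [0.127  0.1283 0.1342]
0.58 1228 [0.1276 0.1295 0.1352]
0.59 1326 [0.1264 0.1287 0.1347]
0.6 344 [0.1263 0.1282 0.1336]
0.61 1776 [0.0597 0.0653 0.0895]
0.62 1673 [0.0641 0.0706 0.1035]
```

{"api": "arm_command", "payload": {"motion": [[[0.01,0.0025,0.008],[0,0,0],70],[[0.03,0.0025,0.0085],[0,0,0],70],[[0.046,0.0025,0.0085],[0,0,0],70],[[0.046,0.0025,0.0085],[0,0,0],70],[[0.046,0.0025,0.0085],[0,0,0],55]]}}

```text
clock: 4.28
ee_pos: [0.5898, -0.3645, 0.0234]
orientation: [-147.5, 89.8, 122.3]
wrist_force: [-0.5, 0.2, 0.2]
finger_gap: 0.0473
```

{"api": "arm_command", "payload": {"motion": [[[0,0,0],[0,0,0],40],[[0,0,0],[0,0,0],30],[[0,0,0],[0,0,0],30],[[0,0,0],[0,0,0],30],[[0,0,0],[0,0,0],30]]}}

```text
clock: 4.9
ee_pos: [0.5902, -0.3648, 0.0242]
orientation: [-156.1, 89.8, 113.8]
wrist_force: [-0.5, 0.1, 6.3]
finger_gap: 0.0357
```

```bash
python3 - <<'E'
from h import *
w=shot('wrist'); print(bot.get_obs()); save('w2.png',w['frame'][120:,130:400],2)
goto([.589,-.3645,.15],0)
E
```

```text
{'clock': 4.95, 'qpos': array([-41.49118059,  47.53141413,  64.0995201 ,   0.06983593,
        68.50899331, -41.33551159]), 'joint_velocities': array([ 0.05233865, -0.05248653, -0.1024016 , -0.01174496,  0.09262806,
       -0.0265864 ]), 'joint_efforts': array([-1.99567275e-01, -5.89511454e+01, -1.82751310e+01, -2.87120888e-02,
       -1.04281437e-01,  1.57579409e-03]), 'ee_pos': array([ 0.59017542, -0.36474875,  0.02418255]), 'orientation': array([-156.22170959,   89.84573359,  113.59695731]), 'wrist_force': array([-0.05084825,  1.0131694 ,  6.85086814]), 'ft_torque': array([ 0.05551552,  0.05809337, -0.02387057]), 'finger_gap': 0.03610936012129188}
shift [-0.1258 -0.0013 -0.0006] turn [-0.18 -0.14  0.06]
```

View pics/w2.png

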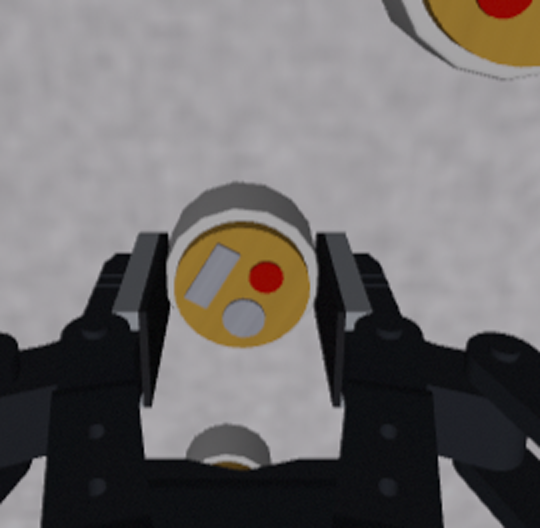

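{"api": "arm_command", "payload": {"motion": [[[-0.005,0,0],[0,0,0],30],[[-0.02,0,0],[0,0,0],30],[[-0.05,0,0],[0,0,0],30],[[-0.09,0,0],[0,0,0],30],[[-0.13,0,0],[0,0,0],30]]}}

```text
clock: 5.58
ee_pos: [0.5901, -0.365, 0.1563]
orientation: [-159.4, 89.9, 110.4]
wrist_force: [0.7, 0.2, -0.1]
finger_gap: 0.0362
```

```bash
python3 - <<'E'
from h import *
np.set_printoptions(precision=4,suppress=True)
T,_=tool();w=shot('wrist'); print(bot.get_obs()['ee_pos'],bot.get_obs()['finger_gap']); W=pts(w)
Ti=np.linalg.inv(T); L=W@Ti[:3,:3].T+Ti[:3,3]
d=spotter.silhouettes(w,'movement'); 
for k in d[:3]: print(k['confidence'],k['rect'],np.nanmedian(L[k['pixels']],0))
h=w['frame'].astype(int); br=(h[...,0]-h[...,2]>50)&(np.abs(L[...,1])<.019)&(np.abs(L[...,2])<.025)&(np.abs(L[...,0])<.05)
q=L[br]; A=np.c_[q[:,1:],np.ones(len(q))]; c,_,_,_=np.linalg.lstsq(A,q[:,0],rcond=None); print('disc n',len(q),'plane slope y,z,x0',c,'centre',cv2.minEnclosingCircle(q[:,1:].astype(np.float32)))
# fingers tips: side faces
s=(np.abs(L[...,1])>.018)&(np.abs(L[...,1])<.04)&(np.abs(L[...,2])<.03)&(L[...,0]<.05)
print('finger x max',[np.nanpercentile(L[s&(np.sign(L[...,1])==g)][:,0],[95,99,100]) for g in(-1,1)])
f=shot('top'); F=pts(f)
for n in ['pocket','pin','carousel','spoke1','mark','catch']:
    for d in spotter.place_of(f,n)[:3]:
        r,c=d['pixel']; print(n,round(d['confidence'],2),F[int(round(r)),int(round(c))],[at_z(f,r,c,z)[:2] for z in (.034,.042,.064,.068,.088)])
E
```

```text
[ 0.5916 -0.3661  0.1627] 0.036366565120208055
0.93 [284.7, 55.9, 69.4, 67.8] [ 0.1264  0.0528 -0.0773]
0.88 [217.6, 206.1, 74.0, 88.4] [ 0.0027 -0.0006 -0.0058]
disc n 2528 plane slope y,z,x0 [-0.0073 -0.0034  0.0025] centre ((0.000686696614138782, 0.0005055248038843274), 0.017529895529150963)
finger x max [array([0.0001, 0.007 , 0.0231]), array([-0.0036,  0.0051,  0.01  ])]
pocket 0.82 [0.5369 0.0847 0.0448] [array([0.5382, 0.0848]), array([0.5373, 0.0841]), array([0.5346, 0.082 ]), array([0.5341, 0.0816]), array([0.5317, 0.0798])]
pin 0.78 [0.5385 0.1217 0.0504] [array([0.5401, 0.1247]), array([0.5392, 0.1237]), array([0.5365, 0.1208]), array([0.536 , 0.1203]), array([0.5336, 0.1178])]
carousel 0.87 [0.5308 0.0031 0.06  ] [array([0.5335, 0.0022]), array([0.5326, 0.002 ]), array([0.5301, 0.0015]), array([0.5296, 0.0014]), array([0.5273, 0.001 ])]
spoke1 0.66 [0.6197 0.05   0.0748] [array([0.6275, 0.0524]), array([0.6259, 0.0519]), array([0.6216, 0.0504]), array([0.6208, 0.0502]), array([0.6168, 0.0489])]
spoke1 0.62 [ 0.5577 -0.0803  0.0429] [array([ 0.5586, -0.081 ]), array([ 0.5575, -0.0806]), array([ 0.5545, -0.0795]), array([ 0.554 , -0.0793]), array([ 0.5512, -0.0784])]
spoke1 0.57 [0.4735 0.0511 0.0473] [array([0.4729, 0.0508]), array([0.4724, 0.0502]), array([0.471 , 0.0488]), array([0.4707, 0.0486]), array([0.4695, 0.0473])]
mark 0.74 [0.7036 0.0116 0.0888] [array([0.7193, 0.014 ]), array([0.717 , 0.0137]), array([0.711, 0.013]), array([0.7099, 0.0129]), array([0.7044, 0.0122])]
mark 0.64 [ 0.4773 -0.058   0.5687] [array([ 0.5443, -0.0859]), array([ 0.5433, -0.0855]), array([ 0.5405, -0.0843]), array([ 0.54  , -0.0841]), array([ 0.5375, -0.083 ])]Traceback (most recent call last):
  File "<stdin>", line 14, in <module>
ValueError: it knows: base, blower, carousel, dish, loupe, mark, movement, pin, pocket, spoke, watch
```

{"api": "arm_command", "payload": {"motion": [[[-0.005,-0.003,-0.03],[0,0,0],30],[[-0.01,-0.008,-0.075],[0,0,0],30],[[-0.02,-0.014,-0.125],[0,0,0],30],[[-0.03,-0.022,-0.18],[0,0,0],30],[[-0.037,-0.03,-0.235],[0,0,0],30]]}}

```text
clock: 6.6
ee_pos: [0.5602, -0.1281, 0.1905]
orientation: [-139.9, 89.6, 129.9]
wrist_force: [1.2, -0.4, -0.6]
finger_gap: 0.0362
```

```bash
python3 -c "
from h import *
goto([.536,.08,.20],0)"
```

```text
shift [-0.0084 -0.025  -0.2081] turn [-0.2  -0.27  0.23]
```

{"api": "arm_command", "payload": {"motion": [[[-0.002,-0.006,-0.05],[0,0,0],30],[[-0.005,-0.012,-0.1],[0,0,0],30],[[-0.008,-0.018,-0.15],[0,0,0],30],[[-0.008,-0.023,-0.19],[0,-0.2,0.2],30],[[-0.008,-0.025,-0.208],[0,-0.2,0.2],30]]}}

```text
clock: 7.22
ee_pos: [0.5354, 0.0817, 0.1992]
orientation: [-131.0, 89.9, 139.0]
wrist_force: [0.3, 0.7, 0.4]
finger_gap: 0.0358
```

```bash
cat > look.py <<'E'
from h import *
import sys
np.set_printoptions(precision=4,suppress=True)
eyes.grab_frame('wrist'); w=shot('wrist'); W=pts(w); print(bot.get_obs()['ee_pos'])
for n in ['pocket','pin','carousel','spoke','mark']:
    for nn in ([n] if n!='spoke' else ['spoke1']):
        for d in spotter.place_of(w,nn)[:3]:
            r,c=d['pixel']; print(n,round(d['confidence'],2),np.round([r,c]),at_z(w,r,c,{'pocket':.042,'pin':.054,'carousel':.034,'spoke':.068,'mark':.088}[n])[:2])
h=w['frame'].astype(int)
k=(h[...,0]>120)&(h[...,1]>90)&(h[...,2]<80)&(np.abs(W[...,2]-.042)<.006); k&=np.hypot(W[...,0]-.537,W[...,1]-.08)<.04
q=W[k]; print('yellow',len(q),cv2.minEnclosingCircle(q[:,:2].astype(np.float32)) if len(q) else '',np.median(q,0) if len(q) else '')
save(sys.argv[1],w['frame'],1.2)
E
python3 look.py w3.png
```

```text
[0.5357 0.0809 0.1993]
pocket 0.85 [177. 257.] [0.541  0.0814]
pin 0.93 [129. 260.] [0.5427 0.1275]
spoke 0.61 [222. 176.] [0.4688 0.0468]
spoke 0.57 [337. 261.] [ 0.5456 -0.0795]
spoke 0.56 [218. 343.] [0.6161 0.051 ]
mark 0.65 [262. 450.] [0.7052 0.0189]
yellow 1581 ((0.5411089658737183, 0.08153334259986877), 0.021745646372437477) [0.5408 0.0818 0.0423]
```

View pics/w3.png

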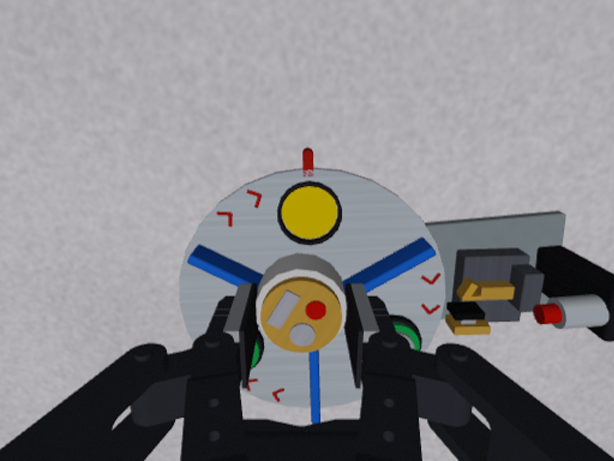

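Pocket floor (yellow) is at pixel (309,213) in the view, world (0.5411, 0.0815). The held movement is level. The index head, catch and sensor are at right, around (490,290).

{"api": "arm_command", "payload": {"motion": [[[0.02,0.005,-0.001],[0,0,0],30],[[0.06,0.005,-0.001],[0,0,0],30],[[0.09,0.005,-0.001],[0,0,0],30],[[0.11,0.005,-0.001],[0,0,0],30],[[0.114,0.005,-0.001],[0,0,0],30]]}}

```text
clock: 8.2
ee_pos: [0.5409, 0.0789, 0.0844]
orientation: [-110.7, 89.8, 158.9]
wrist_force: [-0.3, -0.8, 0.1]
finger_gap: 0.0362
```

```bash
python3 - <<'E'
from h import *
np.set_printoptions(precision=4,suppress=True)
eyes.grab_frame('wrist');w=shot('wrist'); W=pts(w); print(bot.get_obs()['ee_pos'],bot.get_obs()['wrist_force'])
h=w['frame'].astype(int)
br=(h[...,0]-h[...,2]>50)&(np.hypot(W[...,0]-.541,W[...,1]-.082)<.03)
for lo,hi in((.03,.05),(.07,.1)):
    q=W[br&(W[...,2]>lo)&(W[...,2]<hi)]
    if len(q)>20: print(lo,len(q),np.median(q,0),cv2.minEnclosingCircle(q[:,:2].astype(np.float32)))
dk=(h.max(-1)<50)&(W[...,2]>.038)&(W[...,2]<.053)&(np.hypot(W[...,0]-.541,W[...,1]-.082)<.03)
q=W[dk][:,:2]
if len(q)>30:
    A=np.c_[2*q,np.ones(len(q))]; s=np.linalg.lstsq(A,(q**2).sum(1),rcond=None)[0]; print('wall',len(q),s[:2],np.sqrt(s[2]+s[:2]@s[:2]))
goto([.5408,.082,.068],0)
save('w4.png',w['frame'][80:,120:400],2)
E
```

```text
[0.5415 0.0792 0.0856] [-0.7864 -0.2969 -0.7706]
0.03 1483 [0.5411 0.0924 0.0424] ((0.5411027669906616, 0.08787775039672852), 0.024093596264719963)
0.07 2560 [0.5429 0.0813 0.0824] ((0.5406196713447571, 0.07810137420892715), 0.017800599336624146)
wall 879 [0.5411 0.0835] 0.02273756652370794
shift [ 0.0176 -0.0007 -0.0028] turn [-0.34 -0.06  0.04]
```

View pics/w4.png

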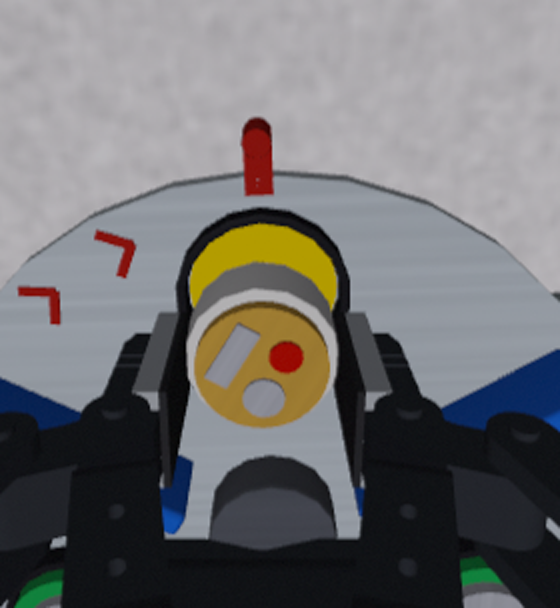

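{"api": "arm_command", "payload": {"motion": [[[0,0,-0.004],[0,0,0],30],[[0.003,0,-0.004],[0,0,0],30],[[0.008,0,-0.004],[0,0,0],30],[[0.013,0,-0.004],[0,0,0],30],[[0.016,0,-0.004],[0,0,0],30]]}}

```text
clock: 8.93
ee_pos: [0.5413, 0.0832, 0.0691]
orientation: [-130.2, 89.9, 139.5]
wrist_force: [0.4, 0.8, -0.8]
finger_gap: 0.0356
```

{"api": "arm_command", "payload": {"motion": [[[0,0,0],[0,0,0],30],[[0.0005,0,0],[0,0,0],30],[[0.001,0,0],[0,0,0],30],[[0.001,0,0],[0,0,0],30],[[0.001,0,0],[0,0,0],30]]}}

```text
clock: 9.55
ee_pos: [0.5413, 0.0832, 0.0682]
orientation: [-131.9, 89.9, 137.7]
wrist_force: [-0.2, 0.6, -0.7]
finger_gap: 0.0363
```

{"api": "arm_command", "payload": {"motion": [[[0.0004,0,0],[0,0,0],30],[[0.0008,0,0],[0,0,0],30],[[0.0012,0,0],[0,0,0],30],[[0.0014,0,0],[0,0,0],30],[[0.0014,0,0],[0,0,0],30]]}}

```text
clock: 10.18
ee_pos: [0.5413, 0.0832, 0.0668]
orientation: [-132.1, 89.9, 137.6]
wrist_force: [1.1, 0.4, -0.4]
finger_gap: 0.036
```

{"api": "arm_command", "payload": {"motion": [[[0.0004,0,0],[0,0,0],45],[[0.0004,0,0],[0,0,0],50],[[0.0004,0,0],[0,0,0],60],[[0,0,0],[0,0,0],60],[[0,0,0],[0,0,0],60]]}}

```text
clock: 10.8
ee_pos: [0.5414, 0.0832, 0.0668]
orientation: [-135.0, 89.9, 134.6]
wrist_force: [-0.3, -1.3, -0.6]
finger_gap: 0.0514
```

{"api": "arm_command", "payload": {"motion": [[[-0.01,0,0],[0,0,0],60],[[-0.03,0,0],[0,0,0],60],[[-0.06,0,0],[0,0,0],60],[[-0.1,0,0],[0,0,0],60],[[-0.135,0,0],[0,0,0],60]]}}

```text
clock: 11.42
ee_pos: [0.5415, 0.0831, 0.2041]
orientation: [166.5, 89.9, 76.2]
wrist_force: [0.7, -0.2, 0.2]
finger_gap: 0.0513
```

```bash
python3 look.py w5.png; python3 - <<'E'
from h import *
np.set_printoptions(precision=4,suppress=True)
w=shot('wrist'); W=pts(w); h=w['frame'].astype(int)
q=W[(h[...,0]-h[...,2]>40)&(np.hypot(W[...,0]-.541,W[...,1]-.082)<.03)&(W[...,2]>.055)]
A=np.c_[q[:,:2],np.ones(len(q))]; print(len(q),np.median(q,0),cv2.minEnclosingCircle(q[:,:2].astype(np.float32)),np.linalg.lstsq(A,q[:,2],rcond=None)[0][:2])
for n in ['spoke1','carousel']:
  for d in spotter.silhouettes(w,n)[:3]:
    q=W[d['pixels']]; q=q[np.isfinite(q[:,2])&(q[:,2]>.06)]; 
    if len(q): print(n,d['confidence'],d['rect'],len(q),np.median(q,0),cv2.minAreaRect(q[np.abs(q[:,2]-.068)<.004][:,:2].astype(np.float32)) if n!='carousel' else '')
E
```

```text
[0.5428 0.0831 0.2063]
pin 0.69 [128. 248.] [0.5417 0.1276]
pin 0.56 [171. 252.] [0.5451 0.0882]
carousel 0.82 [244. 250.] [0.5425 0.0023]
spoke 0.82 [332. 254.] [ 0.5465 -0.0817]
spoke 0.64 [222. 171.] [0.47   0.0438]
spoke 0.58 [216. 332.] [0.6182 0.0486]
mark 0.76 [255. 430.] [0.7026 0.0187]
yellow 137 ((0.5410632491111755, 0.08184614032506943), 0.021717404946684837) [0.5463 0.0921 0.0423]
794 [0.5433 0.0844 0.0638] ((0.5410076379776001, 0.08446894586086273), 0.01860419102013111) [-0.0016  0.0069]
spoke1 0.65 [142.7, 121.6, 221.0, 229.8] 2348 [0.5459 0.0355 0.0672] ((0.5645778775215149, 0.018620356917381287), (0.15875867009162903, 0.18231520056724548), 32.08367919921875)
carousel 0.65 [143.6, 123.9, 222.7, 226.3] 2345 [0.5459 0.0354 0.0672]
```

View pics/w5.png

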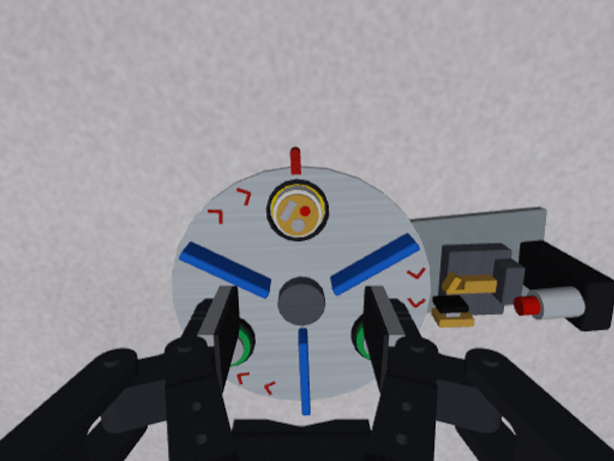

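Movement sits flat at pixel (297,211): top at 63.8 mm, tilt under 0.01 rad, about 2.7 mm off centre. Spoke1's tip is at (305,410). Next I'll close the fingers and go behind spoke1.

```bash
cat >> h.py <<'E'
AX=np.array([.544,.0035])
def spose(phi,back,z=.064,r=.085):
    a=np.radians(phi); u=np.array([np.cos(a),np.sin(a)]); t=np.array([np.sin(a),-np.cos(a)])
    p=AX+r*u-back*t; goto([p[0],p[1],z],phi-180); print('world',p)
E
python3 -c "
from h import *
spose(272.8,.029,.2); print(bot.get_obs()['qpos'])"
```

```text
shift [0.0009 0.0368 0.1628] turn [-9.314e+01 -1.700e-01  6.000e-02]
world [ 0.57711761 -0.07998188]
[-3.69164883e+00  2.36834568e+01  7.89687227e+01  5.74980463e-02
  7.74984534e+01 -3.36040286e+00]
```

{"api": "arm_command", "payload": {"motion": [[[0,0.008,0.03],[-10,0,0],0],[[0,0.016,0.07],[-20,0,0],0],[[0,0.025,0.11],[-30,0,0],0],[[0,0.033,0.145],[-40,0,0],0],[[0,0.037,0.163],[-50,0,0],0]]}}

```text
clock: 12.55
ee_pos: [0.5775, -0.082, 0.2002]
orientation: [-161.2, 89.8, 158.7]
wrist_force: [0.0, 0.9, 0.9]
finger_gap: -0.0002
```

{"api": "arm_command", "payload": {"motion": [[[0,0,0],[-10,0,0],0],[[0,0,0],[-20,0,0],0],[[0,0,0],[-30,0,0],0],[[0,0,0],[-40,0,0],0],[[0,0,0],[-45,0,0],0]]}}

```text
clock: 13.18
ee_pos: [0.5774, -0.082, 0.1997]
orientation: [154.1, 89.7, 159.2]
wrist_force: [-0.4, 0.9, 0.2]
finger_gap: 0.0005
```

```bash
python3 -c "
from h import *
w=shot('wrist'); 
for d in spotter.place_of(w,'spoke1')[:3]: print(d['confidence'],at_z(w,*d['pixel'],.068))
spose(272.8,.029,.11); spose(272.8,.029,.064); print(bot.get_obs()['finger_gap'])"
```

```text
0.93 [0.46890593 0.04321745 0.068     ]
0.82 [0.61615101 0.05074713 0.068     ]
0.7 [ 0.54529877 -0.08041856  0.068     ]
shift [0.0898 0.0018 0.0003] turn [ 2.13 -0.23 -0.11]
world [ 0.57711761 -0.07998188]
shift [0.1358 0.0017 0.0005] turn [ 2.13 -0.23 -0.11]
world [ 0.57711761 -0.07998188]
-8.12403737290525e-05
```

Clear of the green movement by about 16 mm, so I descend.

{"api": "arm_command", "payload": {"motion": [[[0.03,0.001,0],[2,0,0],0],[[0.07,0.002,0],[2,0,0],0],[[0.1,0.002,0],[2,0,0],0],[[0.125,0.002,0],[2,0,0],0],[[0.136,0.002,0],[2,0,0],0]]}}

```text
clock: 13.9
ee_pos: [0.5762, -0.0796, 0.0624]
orientation: [156.7, 89.6, 159.6]
wrist_force: [0.4, -0.7, -0.5]
finger_gap: 0.0001
```

```bash
python3 -c "
from h import *
spose(272.8,.029); print(bot.get_obs()['wrist_force']); spose(270,.016)"
```

```text
shift [-0.0016 -0.0005  0.0009] turn [ 0.03 -0.36 -0.15]
world [ 0.57711761 -0.07998188]
[ 0.42562348 -0.68020835 -0.45388485]
shift [-0.0015 -0.0011 -0.0162] turn [ 2.83 -0.36 -0.15]
world [ 0.56   -0.0815]
```

{"api": "arm_command", "payload": {"motion": [[[-0.001,-0.0005,-0.003],[0,0,0],0],[[-0.0015,-0.0005,-0.006],[0,0,0],0],[[-0.0015,-0.0005,-0.008],[0,0,0],0],[[-0.0015,-0.0005,-0.01],[0,0,0],0],[[-0.0015,-0.0005,-0.012],[0,0,0],0]]}}

```text
clock: 14.52
ee_pos: [0.5641, -0.0807, 0.0642]
orientation: [156.8, 89.6, 159.7]
wrist_force: [0.6, 0.1, -0.1]
finger_gap: 0.0002
```

```bash
cat >> h.py <<'E'
def arc(steps,z=.064,r=.085):
    """rows that turn about the axis from the present angle by steps (deg, clockwise), tool y kept radial"""
    T,o=tool(); d=T[:2,3]-AX; th=np.degrees(np.arctan2(d[1],d[0]))%360; rr=np.hypot(*d); off=np.degrees(np.arcsin(.015/rr)); rad=np.hypot(r,.015)
    print('th',th,'r',rr,'phi',th-off,'F',o['wrist_force'])
    yaw=np.degrees(np.arctan2(T[1,1],T[0,1]))
    for s in steps:
        a=np.radians(th-s); p=np.array([*(AX+rad*np.array([np.cos(a),np.sin(a)])),z]); yw=th-off-s-180
        y=np.array([np.cos(np.radians(yw)),np.sin(np.radians(yw)),0]); x=np.array([0,0,-1.]); G=np.stack([x,y,np.cross(x,y)],1)
        print(np.round(T[:3,:3].T@(p-T[:3,3]),4).tolist(),np.round(R.from_matrix(T[:3,:3].T@G).as_rotvec(degrees=True),1).tolist())
E
python3 -c "
from h import *
arc([1.5,3,5,7,9.5])"
```

```text
th 283.44342367547273 r 0.08656790263072317 phi 273.4651701381751 F [ 0.57045196  0.08726225 -0.10729665]
[0.0002, -0.0001, -0.0023] [0.9, -0.3, -0.1]
[0.0002, -0.0005, -0.0045] [2.4, -0.3, -0.1]
[0.0002, -0.0008, -0.0075] [4.4, -0.3, -0.1]
[0.0002, -0.0011, -0.0105] [6.4, -0.3, -0.1]
[0.0003, -0.0012, -0.0143] [8.9, -0.3, -0.1]
```

{"api": "arm_command", "payload": {"motion": [[[0,0,-0.002],[1,-0.3,0],0],[[0,-0.0005,-0.0045],[2.4,-0.3,0],0],[[0,-0.0008,-0.0075],[4.4,-0.3,0],0],[[0,-0.0011,-0.0105],[6.4,-0.3,0],0],[[0,-0.0012,-0.014],[9,-0.3,0],0]]}}

```text
clock: 15.15
ee_pos: [0.55, -0.0827, 0.0642]
orientation: [117.3, 89.9, 111.0]
wrist_force: [0.5, -0.3, 0.4]
finger_gap: -0.0006
```

```bash
python3 -c "
from h import *
arc([2,5,8,11,14])"
```

```text
th 274.0081380176848 r 0.08641239009828305 phi 264.0117427802411 F [ 0.52300617 -0.27820106  0.41234814]
[0.0002, -0.0004, -0.003] [1.7, -0.1, -0.1]
[0.0002, -0.0009, -0.0075] [4.7, -0.1, -0.1]
[0.0003, -0.0012, -0.012] [7.7, -0.1, -0.1]
[0.0003, -0.0013, -0.0165] [10.7, -0.1, -0.1]
[0.0003, -0.0011, -0.021] [13.7, -0.1, -0.1]
```

{"api": "arm_command", "payload": {"motion": [[[0,-0.0004,-0.003],[1.7,0,0],0],[[0,-0.0009,-0.0075],[4.7,0,0],0],[[0,-0.0012,-0.012],[7.7,0,0],0],[[0,-0.0013,-0.0165],[10.7,0,0],0],[[0,-0.0011,-0.021],[13.7,0,0],0]]}}

```text
clock: 15.78
ee_pos: [0.5288, -0.0816, 0.0643]
orientation: [130.3, 89.9, 110.1]
wrist_force: [1.3, 0.6, -0.8]
finger_gap: -0.0001
```

```bash
cat > chk.py <<'E'
from h import *
np.set_printoptions(precision=4,suppress=True)
w=shot('wrist'); f=shot('top')
for g,n in((w,'w'),(f,'t')):
  for k,z in(('pin',.054),('spoke1',.068),('movement',.042),('mark',.088)):
    for d in spotter.place_of(g,k)[:3]:
      p=at_z(g,*d['pixel'],z)[:2]; v=p-AX; 
      if np.hypot(*v)<.2: print(n,k,round(d['confidence'],2),p,'ang',round(np.degrees(np.arctan2(v[1],v[0]))%360,1),'r',round(np.hypot(*v),4))
E
python3 chk.py; python3 -c "
from h import *
arc([3,7,11,15,19])"
```

```text
w spoke1 0.88 [0.6294 0.0177] ang 9.4 r 0.0866
w spoke1 0.67 [ 0.5128 -0.0751] ang 248.3 r 0.0845
t pin 0.96 [0.5887 0.1141] ang 68.0 r 0.1193
t pin 0.47 [0.7054 0.012 ] ang 3.0 r 0.1617
t spoke1 0.93 [0.6283 0.0169] ang 9.0 r 0.0854
t spoke1 0.71 [0.4893 0.0728] ang 128.3 r 0.0883
t movement 0.64 [0.5594 0.0739] ang 77.6 r 0.0721
t movement 0.48 [0.5669 0.0799] ang 73.3 r 0.0798
t mark 0.67 [0.6937 0.0114] ang 3.0 r 0.1499
th 260.0559055368998 r 0.08629815230413357 phi 250.04614130189526 F [ 0.12867362 -0.16910623 -0.47061097]
[0.0003, -0.0007, -0.0045] [2.9, -0.1, -0.1]
[0.0003, -0.0012, -0.0105] [6.9, -0.1, -0.1]
[0.0003, -0.0013, -0.0165] [10.9, -0.1, -0.1]
[0.0003, -0.001, -0.0225] [14.9, -0.1, -0.1]
[0.0003, -0.0003, -0.0285] [18.9, -0.1, -0.1]
```

{"api": "arm_command", "payload": {"motion": [[[0,-0.0007,-0.0045],[2.9,0,0],0],[[0,-0.0012,-0.0105],[6.9,0,0],0],[[0,-0.0013,-0.0165],[10.9,0,0],0],[[0,-0.001,-0.0225],[14.9,0,0],0],[[0,-0.0003,-0.0285],[18.9,0,0],0]]}}

```text
clock: 16.9
ee_pos: [0.5022, -0.0721, 0.0643]
orientation: [140.1, 89.9, 101.0]
wrist_force: [0.5, -0.2, -0.9]
finger_gap: -0.0001
```

```bash
python3 -c "
from h import *
arc([3,7,11,15,18])"
```

```text
th 241.06618162354002 r 0.08634931759782065 phi 231.06240959192468 F [ 0.49874428 -0.16896085 -0.88977844]
[0.0003, -0.0006, -0.0045] [2.9, -0.1, -0.1]
[0.0003, -0.0012, -0.0105] [6.9, -0.1, -0.1]
[0.0003, -0.0013, -0.0165] [10.9, -0.1, -0.1]
[0.0003, -0.001, -0.0225] [14.9, -0.1, -0.1]
[0.0003, -0.0005, -0.027] [17.9, -0.1, -0.1]
```

{"api": "arm_command", "payload": {"motion": [[[0,-0.0006,-0.0045],[2.9,0,0],0],[[0,-0.0012,-0.0105],[6.9,0,0],0],[[0,-0.0013,-0.0165],[10.9,0,0],0],[[0,-0.001,-0.0225],[14.9,0,0],0],[[0,-0.0005,-0.027],[17.9,0,0],0]]}}

```text
clock: 17.52
ee_pos: [0.4809, -0.0554, 0.0644]
orientation: [147.5, 89.9, 90.4]
wrist_force: [0.3, -0.2, -0.5]
finger_gap: -0.0003
```

```bash
python3 chk.py; python3 -c "
from h import *
arc([1.5,3,4.5,6,7.5])"
```

```text
w spoke1 0.93 [ 0.4739 -0.0414] ang 212.6 r 0.0832
w spoke1 0.75 [ 0.6196 -0.0352] ang 332.9 r 0.0849
w movement 0.33 [ 0.4804 -0.0516] ang 220.9 r 0.0841
t pin 0.7 [0.6474 0.0633] ang 30.0 r 0.1195
t spoke1 0.69 [0.5311 0.0912] ang 98.4 r 0.0887
t spoke1 0.59 [ 0.6217 -0.0333] ang 334.7 r 0.086
t movement 0.49 [0.6045 0.042 ] ang 32.5 r 0.0717
t mark 0.86 [0.7022 0.0195] ang 5.8 r 0.159
th 223.14433272114908 r 0.08631623070596285 phi 213.1366865553365 F [-0.37717791  0.6478817  -0.16683963]
[0.0003, -0.0004, -0.0022] [1.4, -0.1, -0.0]
[0.0003, -0.0007, -0.0045] [2.9, -0.1, -0.0]
[0.0003, -0.0009, -0.0067] [4.4, -0.1, -0.0]
[0.0003, -0.0011, -0.009] [5.9, -0.1, -0.0]
[0.0003, -0.0012, -0.0112] [7.4, -0.1, -0.0]
```

{"api": "arm_command", "payload": {"motion": [[[0,-0.0006,-0.003],[2,0,0],0],[[0,-0.0009,-0.0067],[4.5,0,0],0],[[0,-0.0012,-0.0105],[7,0,0],0],[[0,-0.0013,-0.0143],[9.5,0,0],0],[[0,-0.0013,-0.0173],[11.5,0,0],0]]}}

```text
clock: 18.65
ee_pos: [0.4704, -0.0416, 0.0644]
orientation: [165.1, 89.9, 96.5]
wrist_force: [0.7, -0.6, 0.2]
finger_gap: -0.0001
```

```bash
python3 -c "
from h import *
arc([1,2,3,4,5])"
```

```text
th 211.46177332011075 r 0.08633866542717542 phi 201.456754358183 F [ 0.69804682 -0.59628357  0.24111012]
[0.0004, -0.0002, -0.0015] [1.0, -0.1, -0.0]
[0.0004, -0.0004, -0.003] [2.0, -0.1, -0.0]
[0.0004, -0.0006, -0.0045] [3.0, -0.1, -0.0]
[0.0004, -0.0008, -0.006] [4.0, -0.1, -0.0]
[0.0004, -0.001, -0.0075] [5.0, -0.1, -0.0]
```

{"api": "arm_command", "payload": {"motion": [[[0,-0.0002,-0.0015],[1,0,0],0],[[0,-0.0004,-0.003],[2,0,0],0],[[0,-0.0006,-0.0045],[3,0,0],0],[[0,-0.0008,-0.006],[4,0,0],0],[[0,-0.001,-0.0075],[5,0,0],0]]}}

```text
clock: 19.27
ee_pos: [0.4667, -0.0349, 0.0644]
orientation: [165.7, 89.9, 92.1]
wrist_force: [0.7, -1.4, -1.0]
finger_gap: 0.0001
```

{"api": "arm_command", "payload": {"motion": [[[0,-0.0002,-0.001],[0.7,0,0],0],[[0,-0.0003,-0.002],[1.4,0,0],0],[[0,-0.0004,-0.003],[2,0,0],0],[[0,-0.0005,-0.004],[2.7,0,0],0],[[0,-0.0006,-0.005],[3.4,0,0],0]]}}

```text
clock: 19.9
ee_pos: [0.4646, -0.0302, 0.0644]
orientation: [175.1, 89.9, 98.1]
wrist_force: [-0.9, -0.8, -0.8]
finger_gap: -0.0
```

```bash
python3 chk.py; python3 -c "
from h import *
arc([.7,1.4,2,2.7,3.4])"
```

```text
w spoke1 0.67 [ 0.4604 -0.0141] ang 191.9 r 0.0855
w spoke1 0.64 [ 0.6022 -0.0579] ang 313.5 r 0.0846
t pin 0.71 [0.6546 0.022 ] ang 9.5 r 0.1122
t spoke1 0.8 [ 0.6109 -0.0583] ang 317.3 r 0.091
t spoke1 0.66 [0.5753 0.091 ] ang 70.3 r 0.0929
t movement 0.52 [0.6092 0.0243] ang 17.7 r 0.0685
t mark 0.73 [0.7044 0.0264] ang 8.1 r 0.162
th 203.05908463415443 r 0.08621038800078445 phi 193.0390250947619 F [-0.69797061 -0.55931438  0.23339539]
[0.0004, -0.0003, -0.001] [0.6, -0.1, -0.0]
[0.0004, -0.0004, -0.0021] [1.3, -0.1, -0.0]
[0.0004, -0.0006, -0.003] [1.9, -0.1, -0.0]
[0.0004, -0.0007, -0.004] [2.6, -0.1, -0.0]
[0.0004, -0.0008, -0.005] [3.3, -0.1, -0.0]
```

{"api": "arm_command", "payload": {"motion": [[[0,-0.0003,-0.001],[0.6,0,0],0],[[0,-0.0004,-0.002],[1.3,0,0],0],[[0,-0.0006,-0.003],[1.9,0,0],0],[[0,-0.0007,-0.004],[2.6,0,0],0],[[0,-0.0008,-0.005],[3.3,0,0],0]]}}

```text
clock: 21.02
ee_pos: [0.4628, -0.0255, 0.0644]
orientation: [173.1, 89.9, 92.7]
wrist_force: [0.8, -0.8, -0.4]
finger_gap: -0.0
```

```bash
python3 -c "
from h import *
arc([.4,.8,1.2,1.6,2.0])"
```

```text
th 199.65559538269548 r 0.08626294474195942 phi 189.6417036348909 F [ 0.8166279  -0.80715208 -0.37830629]
[0.0004, -0.0002, -0.0006] [0.4, -0.1, -0.0]
[0.0004, -0.0003, -0.0012] [0.8, -0.1, -0.0]
[0.0004, -0.0003, -0.0018] [1.2, -0.1, -0.0]
[0.0004, -0.0004, -0.0024] [1.6, -0.1, -0.0]
[0.0004, -0.0005, -0.003] [2.0, -0.1, -0.0]
```

{"api": "arm_command", "payload": {"motion": [[[0,-0.0002,-0.0008],[0.5,0,0],0],[[0,-0.0003,-0.0016],[1,0,0],0],[[0,-0.0004,-0.0024],[1.6,0,0],0],[[0,-0.0005,-0.0032],[2.1,0,0],0],[[0,-0.0006,-0.004],[2.6,0,0],0]]}}

```text
clock: 21.65
ee_pos: [0.4615, -0.0219, 0.0644]
orientation: [175.5, 90.0, 92.6]
wrist_force: [-0.2, -5.2, -0.1]
finger_gap: 0.0002
```

{"api": "arm_command", "payload": {"motion": [[[0,-0.0001,-0.0006],[0.4,0,0],0],[[0,-0.0002,-0.0012],[0.8,0,0],0],[[0,-0.0002,-0.0018],[1.2,0,0],0],[[0,-0.0002,-0.0024],[1.6,0,0],0],[[0,-0.0002,-0.003],[2,0,0],0]]}}

```text
clock: 22.28
ee_pos: [0.4607, -0.0191, 0.0644]
orientation: [-138.0, 90.0, 137.0]
wrist_force: [-1.8, -6.0, 0.2]
finger_gap: -0.0003
```

{"api": "arm_command", "payload": {"motion": [[[0,0,-0.0005],[0.3,0,0],0],[[0,-0.0001,-0.001],[0.6,0,0],0],[[0,-0.0001,-0.0015],[1,0,0],0],[[0,-0.0001,-0.002],[1.3,0,0],0],[[0,-0.0001,-0.002],[1.3,0,0],0]]}}

```text
clock: 22.9
ee_pos: [0.4602, -0.0169, 0.0644]
orientation: [-130.6, 89.9, 143.1]
wrist_force: [-1.6, -3.1, 1.1]
finger_gap: 0.0007
```

```bash
python3 chk.py; python3 -c "
from h import *
arc([.3,.6,1,1.3])"
```

```text
w spoke1 0.56 [ 0.5929 -0.067 ] ang 304.7 r 0.0858
t pin 0.82 [0.6591 0.0041] ang 0.3 r 0.1151
t spoke1 0.89 [ 0.5988 -0.0639] ang 309.1 r 0.0869
t spoke1 0.76 [0.5894 0.0737] ang 57.1 r 0.0836
t movement 0.5 [0.61   0.0112] ang 6.6 r 0.0665
t mark 0.69 [0.7052 0.0136] ang 3.6 r 0.1615
th 193.77549788637003 r 0.08599371569629391 phi 183.72992993313633 F [-1.18922506 -1.16463711 -0.18909874]
[0.0004, -0.0004, -0.0004] [0.3, -0.1, 0.0]
[0.0004, -0.0005, -0.0008] [0.6, -0.1, 0.0]
[0.0004, -0.0006, -0.0014] [1.0, -0.1, 0.0]
[0.0004, -0.0006, -0.0019] [1.3, -0.1, 0.0]
```

{"api": "arm_command", "payload": {"motion": [[[0,0,-0.0003],[0.2,0,0],0],[[0,0,-0.0006],[0.4,0,0],0],[[0,0,-0.0009],[0.6,0,0],0],[[0,0,-0.0012],[0.8,0,0],0],[[0,0,-0.0015],[1,0,0],0]]}}

```text
clock: 24.02
ee_pos: [0.4603, -0.0155, 0.0644]
orientation: [-139.6, 89.9, 133.0]
wrist_force: [-1.6, -3.5, 0.6]
finger_gap: -0.0001
```

{"api": "arm_command", "payload": {"motion": [[[0,0,-0.0002],[0.1,0,0],0],[[0,0,-0.0004],[0.2,0,0],0],[[0,0,-0.0006],[0.4,0,0],0],[[0,0,-0.0008],[0.5,0,0],0],[[0,0,-0.001],[0.6,0,0],0]]}}

```text
clock: 24.65
ee_pos: [0.4603, -0.0144, 0.0644]
orientation: [-144.6, 89.9, 127.4]
wrist_force: [-2.0, -2.2, -0.3]
finger_gap: -0.0
```

```bash
python3 - <<'E'
from h import *
fs=[]
s=shot('scene'); f=shot('top'); print(bot.get_obs()['wrist_force'])
m=spotter.place_of(s,'mark'); print(m[:1]); r,c=[int(v) for v in m[0]['pixel']]
t=spotter.place_of(f,'mark')[0]['pixel']; a,b=int(t[0]),int(t[1])
A=cv2.resize(s['frame'][max(r-20,0):r+50,max(c-50,0):c+30],(400,350),interpolation=cv2.INTER_CUBIC); B=cv2.resize(f['frame'][a-20:a+50,b-50:b+30],(400,350),interpolation=cv2.INTER_CUBIC)
save('c6.png',np.hstack([A,B]))
E
```

```text
[-1.41414012 -1.28424442 -0.33573964]
[{'pixel': [218.7, 327.1], 'confidence': 0.89}]
```

View pics/c6.png

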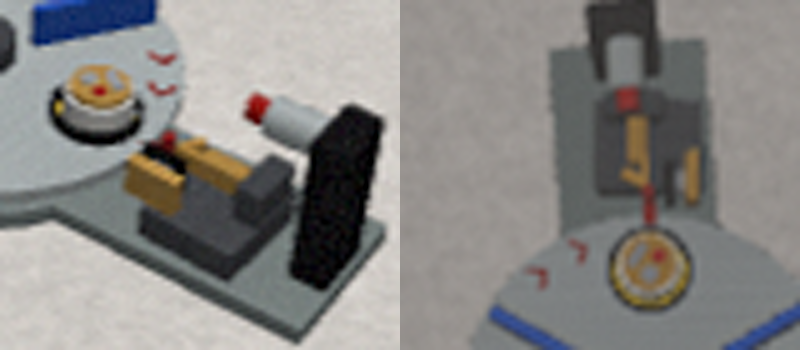

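The pin (right view, (648,195)) lies between the brass catch and the black stop, so it is near or past the crest. The force is low, so I keep feeling for the stop.

{"api": "arm_command", "payload": {"motion": [[[0,0,-0.0003],[0.1,0,0],0],[[0,0,-0.0006],[0.3,0,0],0],[[0,0,-0.0008],[0.4,0,0],0],[[0,0,-0.001],[0.5,0,0],0],[[0,0,-0.001],[0.5,0,0],0]]}}

```text
clock: 25.48
ee_pos: [0.4605, -0.0133, 0.0644]
orientation: [-176.4, 89.9, 95.2]
wrist_force: [-0.2, -0.3, 1.0]
finger_gap: -0.0005
```

{"api": "arm_command", "payload": {"motion": [[[0,0,-0.0002],[0.1,0,0],0],[[0,0,-0.0004],[0.2,0,0],0],[[0,0,-0.0006],[0.3,0,0],0],[[0,0,-0.0008],[0.4,0,0],0],[[0,0,-0.001],[0.5,0,0],0]]}}

```text
clock: 26.1
ee_pos: [0.4605, -0.0122, 0.0644]
orientation: [-178.0, 89.9, 93.1]
wrist_force: [-0.3, 0.4, 0.3]
finger_gap: -0.0005
```

{"api": "arm_command", "payload": {"motion": [[[0,0,-0.0002],[0.1,0,0],0],[[0,0,-0.0004],[0.2,0,0],0],[[0,0,-0.0006],[0.3,0,0],0],[[0,0,-0.0008],[0.4,0,0],0],[[0,0,-0.001],[0.5,0,0],0]]}}

```text
clock: 26.72
ee_pos: [0.4604, -0.0113, 0.0644]
orientation: [-169.8, 89.9, 100.8]
wrist_force: [-0.4, -0.6, 0.8]
finger_gap: -0.0003
```

{"api": "arm_command", "payload": {"motion": [[[0,0,-0.0002],[0.1,0,0],0],[[0,0,-0.0004],[0.2,0,0],0],[[0,0,-0.0006],[0.3,0,0],0],[[0,0,-0.0008],[0.4,0,0],0],[[0,0,-0.001],[0.5,0,0],0]]}}

```text
clock: 27.35
ee_pos: [0.4603, -0.0104, 0.0644]
orientation: [-153.8, 89.9, 116.3]
wrist_force: [-1.9, -2.5, 0.2]
finger_gap: 0.0003
```

{"api": "arm_command", "payload": {"motion": [[[0,0,-0.0002],[0.1,0,0],0],[[0,0,-0.0003],[0.1,0,0],0],[[0,0,-0.0004],[0.2,0,0],0],[[0,0,-0.0005],[0.2,0,0],0],[[0,0,-0.0005],[0.2,0,0],0]]}}

```text
clock: 27.98
ee_pos: [0.4603, -0.0101, 0.0644]
orientation: [-129.9, 90.0, 139.9]
wrist_force: [-2.0, -5.5, 0.5]
finger_gap: -0.0
```

{"api": "arm_command", "payload": {"motion": [[[0,0,-0.0005],[0,0,0],0],[[0,0,-0.0007],[0.1,0,0],0],[[0,0,-0.0007],[0.1,0,0],0],[[0,0,-0.0007],[0.1,0,0],0],[[0,0,-0.0007],[0.1,0,0],0]]}}

```text
clock: 28.6
ee_pos: [0.4602, -0.0098, 0.0644]
orientation: [-62.8, 90.0, -153.0]
wrist_force: [-2.2, -5.9, 0.2]
finger_gap: 0.0002
```

```bash
python3 -c "
from h import *
for i in range(3): print(bot.get_obs()['wrist_force'],bot.get_obs()['ee_pos']); eyes.grab_frame('wrist')"
```

```text
[-2.17983568 -5.92877232  0.21225792] [ 0.46024988 -0.00983807  0.06440778]
[-2.36740929 -6.3993917  -0.8217241 ] [ 0.46028723 -0.0098317   0.06443032]
[-1.42100958 -6.82143964  1.06159643] [ 0.46024911 -0.00982479  0.06443492]
```

{"api": "arm_command", "payload": {"motion": [[[0,0,-0.0008],[0,0,0],0],[[0,0,-0.001],[0.1,0,0],0],[[0,0,-0.001],[0.1,0,0],0],[[0,0,-0.001],[0.1,0,0],0],[[0,0,-0.001],[0.1,0,0],0]]}}

```text
clock: 29.38
ee_pos: [0.4603, -0.0095, 0.0644]
orientation: [-26.8, 89.9, -117.1]
wrist_force: [-3.0, -9.1, 0.3]
finger_gap: 0.0
```

```bash
python3 -c "
from h import *
for i in range(4): print(bot.get_obs()['wrist_force'],bot.get_obs()['ee_pos']); eyes.grab_frame('wrist')"; python3 chk.py
```

```text
[-3.02686244 -9.0813017   0.34648961] [ 0.46025088 -0.00951494  0.06443006]
[-2.12394029 -8.89407048  0.53108802] [ 0.46025408 -0.00951977  0.06445545]
[-2.85129828 -9.14853421  0.38031553] [ 0.46023286 -0.00954256  0.06445443]
[-2.36292668 -9.24071677  0.94496252] [ 0.46023818 -0.00952599  0.06444432]
w spoke1 0.91 [ 0.585 -0.07 ] ang 299.2 r 0.0842
w spoke1 0.66 [0.4601 0.0058] ang 178.4 r 0.084
t pin 0.8 [0.6648 0.0007] ang 358.7 r 0.1208
t pin 0.69 [0.5906 0.0763] ang 57.4 r 0.0864
t spoke1 0.84 [ 0.5895 -0.0592] ang 306.0 r 0.0775
t spoke1 0.73 [0.5957 0.077 ] ang 54.9 r 0.0899
t movement 0.62 [0.6163 0.0067] ang 2.5 r 0.0724
t movement 0.51 [0.6112 0.0101] ang 5.6 r 0.0676
t mark 0.58 [0.7008 0.0209] ang 6.3 r 0.1577
```

About 9.5 N was held for well over half a second. Now I back off gently and lift.

{"api": "arm_command", "payload": {"motion": [[[0,0,0.0005],[0,0,0],0],[[0,0,0.001],[0,0,0],0],[[0,0,0.002],[0,0,0],0],[[0,0,0.004],[0,0,0],0],[[0,0,0.007],[0,0,0],0]]}}

```text
clock: 30.7
ee_pos: [0.4603, -0.0165, 0.0645]
orientation: [-22.6, 89.9, -112.9]
wrist_force: [-0.1, 0.1, 0.3]
finger_gap: 0.0003
```

{"api": "arm_command", "payload": {"motion": [[[0,0,0.006],[0,0,0],0],[[-0.01,0,0.008],[0,0,0],0],[[-0.04,0,0.008],[0,0,0],0],[[-0.09,0,0.008],[0,0,0],0],[[-0.14,0,0.008],[0,0,0],0]]}}

```text
clock: 31.32
ee_pos: [0.46, -0.0243, 0.2067]
orientation: [-15.8, 89.9, -106.2]
wrist_force: [0.4, -0.0, 1.0]
finger_gap: -0.0
```

```bash
python3 chk.py; python3 - <<'E'
from h import *
s=shot('scene'); f=shot('top'); print(bot.get_obs()['wrist_force'],bot.get_obs()['ee_pos'],bot.get_obs()['clock'])
A=cv2.resize(s['frame'][190:275,270:370],(400,340),interpolation=cv2.INTER_CUBIC)
t=spotter.place_of(f,'mark')[0]['pixel']; a,b=int(t[0]),int(t[1]); B=cv2.resize(f['frame'][a-20:a+48,b-50:b+30],(400,340),interpolation=cv2.INTER_CUBIC)
save('c7.png',np.hstack([A,B]))
E
```

```text
w pin 0.67 [0.662 0.005] ang 0.7 r 0.118
w spoke1 0.82 [0.4587 0.0076] ang 177.2 r 0.0854
w spoke1 0.77 [0.5874 0.0773] ang 59.5 r 0.0856
w spoke1 0.61 [ 0.5857 -0.069 ] ang 299.9 r 0.0837
w movement 0.83 [0.6269 0.0045] ang 0.7 r 0.0829
t spoke1 0.73 [ 0.4615 -0.0025] ang 184.1 r 0.0827
t spoke1 0.73 [ 0.5942 -0.066 ] ang 305.9 r 0.0857
t spoke1 0.64 [0.5838 0.0795] ang 62.3 r 0.0858
t movement 0.58 [0.6147 0.0142] ang 8.6 r 0.0715
t mark 0.92 [0.7066 0.0154] ang 4.2 r 0.1631
[-0.56201592  0.60690694 -0.80416784] [ 0.46019395 -0.02431711  0.2039546 ] 31.925
```

View pics/c7.png

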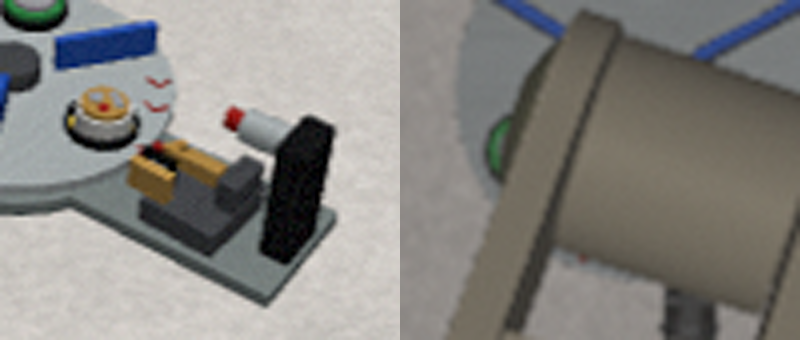

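In the scene crop the pin (155,150) lies behind the catch nose against the black stop. The movement is seated in the pocket at (103,115), and the arm is clear.

```bash
python3 -c "
from bench import ticket
print(ticket.finish_job())"
```

```text
the job is handed in; nothing more can be done
None
```

The job is handed in: the movement is in the pocket, the red pin is past the catch and pressed home, and the arm is clear. No verdict was reported.

- **Movement:** I picked the middle-sized one (32 mm disc, 22 mm high) and set it in the empty pocket. Right after I let go, its top was at 63.8 mm (42 + 22 mm) and its tilt under 0.01 rad. It sat about 2.7 mm off centre by the wrist camera. I did not measure this again after turning the table, but the last picture shows it seated.
- **Turning:** I pushed spoke1 slowly clockwise. The catch ramp felt like about 5 to 6 N, against the 3 to 5 N stated. The force then fell to zero as the pin passed the crest, and the stop came about 3 mm later at the spoke.
- **Pressing home:** I held about 9.5 N for more than 0.5 s, then backed off. The highest wrist force I read was about 9.6 N, but I read it only between moves.
- **Last checks:** The wrist camera put the pin at about 0.7° in world coordinates, with the station line at about 4 to 6°, so it is past the line. The wrist force was about zero at a tool height of 0.20 m.
- **What disagreed or went unchecked:** The top camera, partly hidden by the arm, put the spokes and the movement a few degrees off the wrist camera. I judged the catch's return only from the force drop and the picture. I did not measure the bystanders again at the end, but nothing came near them.

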